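# Fetch the oil lamp from the crowded tray in a ceramics restoration studio

### The job

Fetch the little brown oil lamp that is hemmed in at the back of the wooden storage tray: first clear the jar, the bottle and the tin out of its way, standing all three upright on the plywood board, then set the lamp upright in the middle of the banding wheel, and only after that put the jar, the bottle and the tin each back upright on the very spot in the tray where it stood at the start. Leave the terracotta pot, the brush and the spoon where they are, and do not knock anything over.

Things in the scene. Friction and masses are not known exactly. Their poses are not given: they have to be found in the camera images.
- lamp: small dark-brown glazed oil lamp, the thing to fetch; 52 mm tall, about 0.12 kg, round about its upright z axis: foot 44 mm across, stem 20 mm across at 25 mm height, cup from 36 mm up to the top 40 to 42 mm across (grip there). Origin: centre of its underside. The three taller things stand about 58 mm from it, centre to centre, and block the gripper until they are gone
- jar: round clear glass jar with pale powder-coloured filling and a brass lid, 48 mm across up to 92 mm height, lid 47 mm across from there to 108 mm; about 0.25 kg. Origin at the centre of its underside, z up
- bottle: round white plastic bottle with a grey-blue band and a white cap, straight body 40 mm across up to 92 mm height, shoulder, then cap 24 mm across, total height 122 mm; about 0.2 kg. Origin at the centre of its underside, z up
- tin: bare aluminium square tin, 42 mm by 42 mm, body 100 mm tall, with a dark round cap 24 mm across on its top up to 112 mm; about 0.25 kg. Origin at the centre of its underside, z up, x and y square to its sides
- tray: low light-wood tray fixed to the bench, 150 mm along x, 200 mm along y, floor 10 mm and 6 mm thick rim 22 mm above the bench. Origin under its centre; x points away from the robot within 20 degrees. Lamp at about x=+32, y=0 mm; of jar, bottle and tin two stand beside it (y=+58, y=-58 mm) and one in front (x=-26, y=0); which is where changes, so note each one's place at the start
- board: rectangular plywood board lying fixed on the bench to one side of the tray (left or right), 260 mm along its x, 120 mm along its y, 12 mm thick, empty at the start; the side area for things cleared away. Origin at the centre of its underside
- wheel: grey round banding wheel (potter's hand turntable, does not turn here) fixed on the bench on the other side of the tray: flat round top 150 mm across, 50 mm above the bench, on a short column and foot. Origin at the centre of its underside, on its axis
- pot: empty open round terracotta pot without handles, about 100 mm across and 85 mm tall, on the bench beyond the tray to the left; a bystander. Origin at the centre of its underside
- brush: flat brush 170 mm long lying across the bench between robot and tray; a bystander. Origin about the middle of its length at its underside
- spoon: white ceramic spoon 130 mm long lying on the bench beyond the tray to the right; a bystander. Origin about the middle of its length at its underside

How it is judged:
By the outcome, as a careful person would: the job done as asked, in the order asked, and still so for the second after the job is handed in, with the robot touching nothing.
It also fails if it takes over 138 s, if anything falls off the work surface, if the arm or the gripper's body presses on something with over 40 N, if the wrist force passes 120 N, or if a joint passes its speed limit or range.

### The arm

A 6-joint arm with a two-finger parallel gripper is mounted at the origin on the work surface. World frame = base frame: x ahead of the robot, y to its left, z up, the work surface at z = 0. Lengths are in m, angles in degrees, forces in N, time in s.
With the tool pointing down it reaches from about 0.4 to 0.925 m from the base axis. Payload 3.4 kg.
Tool frame: the origin (TCP) lies on the centre line of the jaws, within the pads' length; the fingertips stand 14 mm ahead of it and the grasp point (between the pads) lies 5 mm behind it (ctrl.nose_length is the distance from the TCP to the fingertips, in m); z points along the fingers, y is the line along which they close (so a half turn about z gives the same grasp; the last joint's range is limited). The gripper opens to 85 mm and grips with 20 to 120 N. Pads are 22 mm wide; open, the fingers measure 114 mm over their backs; the gripper's body (76 mm by 85 mm) begins 54 mm behind the grasp point. The pads swing forward as they close: fully open they stand 13 mm farther back than shut.
Start: joints at [-71.706, 17.578, 86.31, -0, 76.112, -4.211], TCP at [0.22, -0.531, 0.218] pointing down, gripper open.
Joint ranges: [-179.03, 179.03], [-60, 130.46], [8.19, 133.38], [-81.62, 261.62], [5.75, 156.47], [-153.77, 153.77]. Speed limits (degrees/s): [147.25, 147.25, 180, 180, 180, 180].

### API

Orientations are given as a 3x3 rotation matrix whose columns are the frame's x, y, z axes.
In Python, from workcell import status, eyes, hand_in, ctrl gives the robot as it stands. The module is installed in compiled form; this text tells all that it offers.
- The arm moves only by the shell command python3 -m pendant 'ROWS'. ROWS is JSON, a list of rows, each a list of 7 numbers: the shift along the tool's x, y, z in cm, then the turn, a rotation vector about the tool's x, y, z in degrees, then the opening, from 0 (shut) to 1 (fully open). A call has 1 to 8 rows; each row is the pose to reach, as a shift and turn from the pose commanded when the call began, along the tool's axes at that moment; what a row does not reach only later rows make up. A row lasts 1/10 s, in which the tool goes at most 50 mm and 8.59 degrees, less where a joint would pass 70% of its speed; a pose out of reach is approached as far as the arm can. A call with a gripper value outside its range is refused whole. The fingers move at their own pace and stop on an object; the grip force is fixed at half the most. Time passes only in rows, so rows that repeat a pose let the fingers close. It gives the time, the measured TCP pose, the force, the opening and the grip force at its end, in the units of the state.
- status.observe(): the state, without advancing time (a new reading comes with each control period).
- eyes.snapshot(name): name is "scene" or "top" or "wrist"; returns the picture (420x560x3 uint8, red, green, blue); there is no depth.
- eyes.camera_params(name): a dict with "fx", "fy", "cx", "cy" (pixels), "cam_to_world" (4x4, takes a point from camera to world coordinates). Camera axes: x right, y up, looking along -z (the intrinsics and any distortion apply to the point x, -y, -z); pixel columns grow to the right and rows downward; lengths in m; the calibration is good to about 2 mm. A picture is of the moment at which its call begins: read the wrist's pose just before it. camera_params takes no time and is no camera call; for the wrist camera it gives the pose at the moment of the call.
- hand_in(): hands the job in; it is judged then, once.
The state is a dict: "time": time; "joints": joint angles; "joint_vel": joint speeds; "joint_torque": joint torques, N m; "position": TCP position; "tcp_rot": TCP orientation; "ft_force": force on the tool from outside, world axes, zero at the start; "torque": the same for the moment, N m; "grip_width": finger opening in m; "grasp_force": force on a finger pad.
Only numpy, scipy, OpenCV 4.12 (cv2) and the standard library are available. Lean on these libraries where they do the work, as an engineer would, in place of code of your own. Each camera call takes 0.05 s, during which the arm holds its last target. There are 200 camera calls.

## Working session

There is one attempt and no reset: what is moved stays moved. The work goes in short steps, Python scripts to look and compute and a shell command to move; the robot and the scene stay as the last step left them, time stands still between calls to the robot, and variables do not carry over. Pictures are saved under pics/ and viewed, at most 14 in all, crops included, and the job is handed in when it is done.

```bash
mkdir -p pics && python3 - <<'E'
from workcell import status, eyes, ctrl
import cv2, numpy as np
np.set_printoptions(precision=4,suppress=True)
s=status.observe(); print(s['time'],s['position'],s['tcp_rot'],s['grip_width'],ctrl.nose_length)
for n in("top","scene"):
    im=eyes.snapshot(n); cv2.imwrite(f"pics/{n}0.png",im[:,:,::-1]); p=eyes.camera_params(n); print(n,p)
E
```

```text
0.0 [ 0.2198 -0.5305  0.217 ] [[ 0.9238  0.3828 -0.0007]
 [ 0.3828 -0.9238  0.0019]
 [ 0.0001 -0.002  -1.    ]] 0.08547382175141015 0.014
top {'fx': 425.85821830371435, 'fy': 425.85821830371435, 'cx': 288.41998647561815, 'cy': 210.95209165661015, 'cam_to_world': array([[ 0.0252,  0.9988, -0.0409,  0.5057],
       [-0.9996,  0.0256,  0.0074,  0.012 ],
       [ 0.0084,  0.0407,  0.9991,  1.0657],
       [ 0.    ,  0.    ,  0.    ,  1.    ]])}
scene {'fx': 503.57954156589403, 'fy': 503.57954156589403, 'cx': 285.3962490233905, 'cy': 208.18148197152274, 'cam_to_world': array([[-0.1356, -0.6505,  0.7473,  1.4142],
       [ 0.9908, -0.092 ,  0.0997,  0.1145],
       [ 0.0039,  0.7539,  0.657 ,  0.8011],
       [ 0.    ,  0.    ,  0.    ,  1.    ]])}
```

View pics/top0.png

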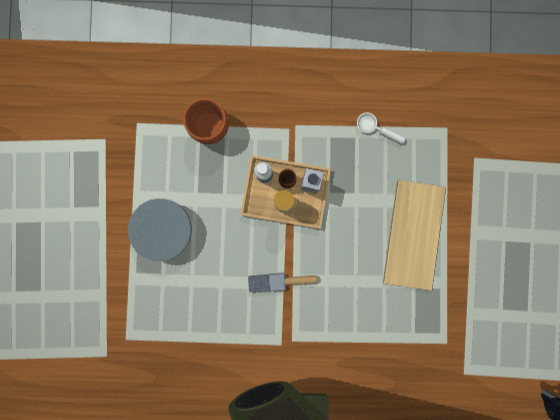

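View pics/scene0.png

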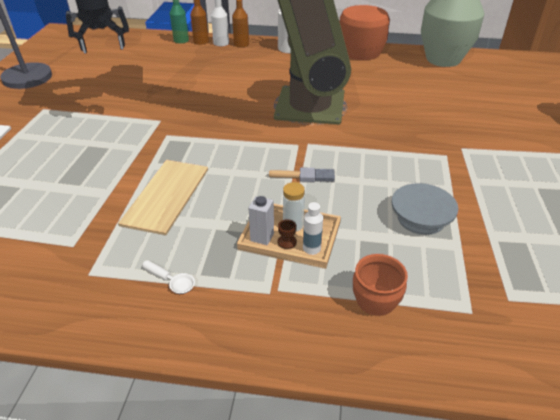

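The top view shows the bottle at about (263,171), lamp (288,178), tin (313,180) and jar (284,201). The wheel is left at (160,230) and the board right at (414,235). The scene view agrees. Next I'll enlarge the tray.

```bash
cat > h.py <<'E'
import numpy as np, cv2
from workcell import status, eyes
np.set_printoptions(precision=4,suppress=True)
def px2w(p,uv,z):
    uv=np.atleast_2d(uv).astype(float); M=p['cam_to_world']
    d=np.c_[(uv[:,0]-p['cx'])/p['fx'],-(uv[:,1]-p['cy'])/p['fy'],-np.ones(len(uv))]@M[:3,:3].T
    o=M[:3,3]; return o+d*((z-o[2])/d[:,2])[:,None]
def w2px(p,X):
    X=np.atleast_2d(X); M=p['cam_to_world']; c=(X-M[:3,3])@M[:3,:3]
    return np.c_[p['cx']-p['fx']*c[:,0]/c[:,2], p['cy']+p['fy']*c[:,1]/c[:,2]]
def rel(x,y,z,yaw=None):
    "shift cm in tool axes from the measured pose"
    s=status.observe(); R=np.array(s['tcp_rot']); d=np.array([x,y,z])-s['position']
    print('t',s['time'],'pos',s['position'],'shift cm',R.T@d*100, 'yaw x-axis',np.degrees(np.arctan2(R[1,0],R[0,0])))
E
python3 - <<'E'
import cv2
im=cv2.imread('pics/top0.png')
cv2.imwrite('pics/c1.png',cv2.resize(im[150:235,235:340],None,fx=7,fy=7,interpolation=cv2.INTER_CUBIC))
E
```

```text
(no output)
```

View pics/c1.png

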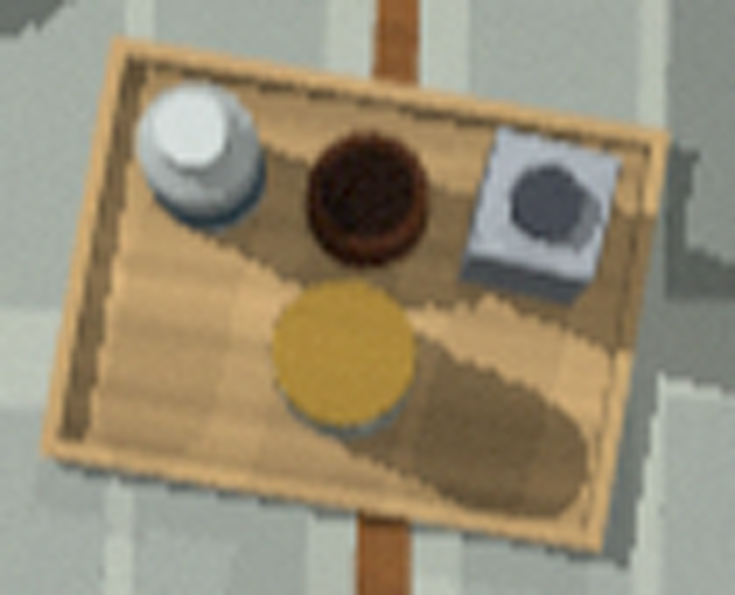

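The crop shows the tray corners at (115,40), (668,130), (602,552) and (42,455). The jar lid is at (343,353), bottle cap (190,128), tin cap (550,203), and lamp cup (370,190).

```bash
python3 - <<'E'
from h import *
p=eyes.camera_params('top'); im=cv2.imread('pics/top0.png'); hsv=cv2.cvtColor(im,cv2.COLOR_BGR2HSV)
f=lambda u,v:[235+(u+.5)/7-.5,150+(v+.5)/7-.5]
T=px2w(p,[f(115,40),f(668,130),f(602,552),f(42,455)],.022); c=T.mean(0); print('tray',T,c)
ey=(T[0]-T[1]+T[3]-T[2]); ex=(T[0]-T[3]+T[1]-T[2]); print('sizes',np.linalg.norm(ex)/2,np.linalg.norm(ey)/2,'yaw',np.degrees([np.arctan2(ex[1],ex[0]),np.arctan2(-ey[0],ey[1])]))
a=np.arctan2(-ey[0],ey[1]); R=np.array([[np.cos(a),-np.sin(a)],[np.sin(a),np.cos(a)]])
for n,u,v,z in(('jar',343,353,.118),('bottle',190,128,.132),('tincap',550,203,.122),('lamp',370,190,.062)):
    w=px2w(p,[f(u,v)],z)[0]; print(n,w,'in tray mm',R.T@(w-c)[:2]*1000)
t=px2w(p,[f(500,128),f(622,158),f(600,277),f(478,258)],.110);print('tin top',t,t.mean(0)); e=t[0]+t[3]-t[1]-t[2];print('tin yaw',np.degrees(np.arctan2(-e[0],e[1])),np.linalg.norm(e)/2)
m=np.zeros(im.shape[:2],np.uint8);m[170:300,375:455]=255
b=cv2.inRange(hsv,(10,60,120),(30,255,255))&m
k=max(cv2.findContours(b,0,1)[0],key=cv2.contourArea); r=cv2.minAreaRect(k);print(r); B=px2w(p,cv2.boxPoints(r),.012);print('board',B,B.mean(0),np.linalg.norm(B[1]-B[0]),np.linalg.norm(B[2]-B[1]))
x=im.astype(int);m[:]=0;m[190:270,115:205]=255
b=((x[...,0]-x[...,2]>18)*255).astype(np.uint8)&m
k=max(cv2.findContours(b,0,1)[0],key=cv2.contourArea); e=cv2.fitEllipse(k);print('wheel',e,px2w(p,[e[0]],.05))
E
```

```text
tray [[ 0.6833  0.1     0.022 ]
 [ 0.6567 -0.0955  0.022 ]
 [ 0.5076 -0.0755  0.022 ]
 [ 0.5366  0.1213  0.022 ]] [0.5961 0.0126 0.022 ]
sizes 0.14932607282131855 0.19808838270284676 yaw [-7.9428 -8.0739]
jar [0.5687 0.0164 0.118 ] in tray mm [-27.65    0.009]
bottle [0.6374 0.0663 0.132 ] in tray mm [33.3899 59.0418]
tincap [ 0.6179 -0.0481  0.122 ] in tray mm [ 30.1369 -57.027 ]
lamp [0.6278 0.009  0.062 ] in tray mm [31.9584  0.9451]
tin top [[ 0.6432 -0.0322  0.11  ]
 [ 0.6345 -0.0718  0.11  ]
 [ 0.5958 -0.0655  0.11  ]
 [ 0.6009 -0.0261  0.11  ]] [ 0.6186 -0.0489  0.11  ]
tin yaw -9.901989124431195 0.04007103916292534
((414.0816955566406, 234.86305236816406), (49.23432159423828, 105.01362609863281), 8.004729270935059)
board [[ 0.3761 -0.2317  0.012 ]
 [ 0.6343 -0.264   0.012 ]
 [ 0.6203 -0.3859  0.012 ]
 [ 0.3622 -0.3524  0.012 ]] [ 0.4982 -0.3085  0.012 ] 0.26015697487065226 0.12267652783149145
wheel ((148.44793701171875, 215.23150634765625), (9.107796669006348, 11.549519538879395), 105.83109283447266) [[0.5286 0.3372 0.05  ]]
```

```bash
python3 -m pendant '[[13,-9,-3.3,0,0,-30,0.8],[26,-18,-3.3,0,0,-59.5,0.8],[26,-18,-3.3,0,0,-59.5,0.8],[26,-18,-3.3,0,0,-59.5,0.8],[26,-18,-3.3,0,0,-59.5,0.8],[26,-18,-3.3,0,0,-59.5,0.8],[26,-18,-3.3,0,0,-59.5,0.8],[26,-18,-3.3,0,0,-59.5,0.8]]' && python3 - <<'E'
from h import *
rel(.5687,.0164,.25)
p=eyes.camera_params('top'); im=cv2.imread('pics/top0.png').astype(int)
print(im[230,160],im[230,190],im[250,200],im[200,145])
x=cv2.imread('pics/top0.png'); g=np.full(x.shape[:2],cv2.GC_PR_BGD,np.uint8); g[:]=cv2.GC_BGD; cv2.circle(g,(160,230),40,cv2.GC_PR_BGD,-1); cv2.circle(g,(160,230),33,cv2.GC_PR_FGD,-1); cv2.circle(g,(160,230),22,cv2.GC_FGD,-1)
cv2.grabCut(x,g,None,np.zeros((1,65)),np.zeros((1,65)),5,cv2.GC_INIT_WITH_MASK)
k=max(cv2.findContours(((g&1)*255).astype(np.uint8),0,1)[0],key=cv2.contourArea); e=cv2.fitEllipse(k); print(e,px2w(p,[e[0]],.05),e[1][0]/425.86*1.02)
E
```

```text
time: 0.9
position: [0.3924, -0.2629, 0.251]
tcp_rot: [[0.133, 0.991, 0.0], [0.991, -0.133, 0.001], [0.001, 0.0, -1.0]]
ft_force: [0.2, 0.9, 0.1]
grip_width: 0.0682
grasp_force: 0.0
t 0.9 pos [ 0.3924 -0.2629  0.251 ] shift cm [30.0315 13.7458  0.1224] yaw x-axis 82.32890076778558
[123 119 108] [100  95  84] [106 112 107] [184 197 190]
((158.64085388183594, 229.4031524658203), (60.85022735595703, 62.214813232421875), 50.286521911621094) [[0.4956 0.3118 0.05  ]] 0.14574562509528052
```

```bash
python3 -m pendant '[[4,2,0,0,0,0,0.8],[9,4,0,0,0,0,0.8],[30,13.7,0,0,0,0,0.8],[30,13.7,0,0,0,0,0.8],[30,13.7,0,0,0,0,0.8],[30,13.7,0,0,0,0,0.8],[30,13.7,0,0,0,0,0.8],[30,13.7,0,0,0,0,0.8]]' && python3 - <<'E'
from h import *
rel(.5687,.0164,.085)
p=eyes.camera_params('wrist');im=eyes.snapshot('wrist'); 
for n,X in (('jar',(.5687,.0164,.118)),('bottle',(.6374,.0663,.132)),('tin',(.6179,-.0481,.122)),('lamp',(.6278,.009,.062))):
    uv=w2px(p,X)[0];print(n,uv); cv2.drawMarker(im,tuple(int(round(a)) for a in uv),(255,0,255),0,14)
cv2.imwrite('pics/w1.png',im[:,:,::-1]); print(p)
E
```

```text
time: 1.7
position: [0.5712, 0.0151, 0.25]
tcp_rot: [[0.138, 0.99, 0.001], [0.99, -0.138, 0.001], [0.001, 0.0, -1.0]]
ft_force: [0.7, 0.1, 0.1]
grip_width: 0.068
grasp_force: 0.0
t 1.7 pos [0.5712 0.0151 0.25  ] shift cm [ 0.0748 -0.2739 16.4984] yaw x-axis 82.05638376670997
jar [284.3399 193.1994]
bottle [363.6122 123.9286]
tin [348.556  255.6848]
lamp [343.7207 177.7807]
{'fx': 347.7819269493113, 'fy': 347.7819269493113, 'cx': 287.88628884286027, 'cy': 211.01524327737826, 'cam_to_world': array([[ 0.9905,  0.131 ,  0.0422,  0.5823],
       [-0.1377,  0.9407,  0.31  ,  0.0942],
       [ 0.0009, -0.3129,  0.9498,  0.4065],
       [ 0.    ,  0.    ,  0.    ,  1.    ]])}
```

View pics/w1.png

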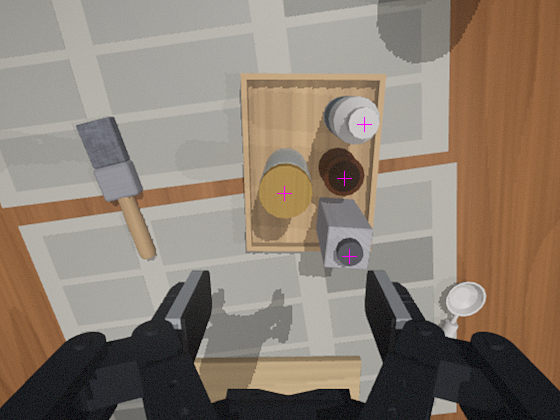

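The wrist view shows all four predicted markers sitting on their objects (jar 284,193; bottle 364,124; tin 349,256; lamp 344,178), so the positions are good to about 2 mm. I'll pick the jar.

```bash
python3 -m pendant '[[0.1,-0.2,2,0,0,0,0.8],[0.1,-0.2,6,0,0,0,0.8],[0.1,-0.2,10,0,0,0,0.8],[0.1,-0.2,13,0,0,0,0.8],[0.1,-0.2,15.5,0,0,0,0.8],[0.1,-0.2,16.5,0,0,0,0.8],[0.1,-0.2,16.5,0,0,0,0.8],[0.1,-0.2,16.5,0,0,0,0.8]]' && python3 -m pendant '[[0,0,0,0,0,0,0.3],[0,0,0,0,0,0,0.3],[0,0,0,0,0,0,0.3],[0,0,0,0,0,0,0.3],[0,0,0,0,0,0,0.3],[0,0,0,0,0,0,0.3],[0,0,0,0,0,0,0.3]]'
```

```text
time: 2.55
position: [0.5675, 0.0129, 0.0868]
tcp_rot: [[0.141, 0.99, 0.001], [0.99, -0.141, -0.0], [-0.0, 0.001, -1.0]]
ft_force: [0.4, 0.5, -0.2]
grip_width: 0.0683
grasp_force: 0.0
time: 3.25
position: [0.5686, 0.0138, 0.088]
tcp_rot: [[0.139, 0.99, 0.004], [0.99, -0.139, -0.001], [-0.0, 0.004, -1.0]]
ft_force: [0.1, -0.8, 7.0]
grip_width: 0.0448
grasp_force: 61.0
```

```bash
python3 -m pendant '[[0,0,-1,0,0,0,0.3],[0,0,-4,0,0,0,0.3],[0,0,-8,0,0,0,0.3],[0,0,-12,0,0,0,0.3],[0,0,-15,0,0,0,0.3],[0,0,-16.5,0,0,0,0.3],[0,0,-16.5,0,0,0,0.3]]' && python3 -m pendant '[[-2,-0.7,0,0,0,0,0.3],[-6,-2,0,0,0,0,0.3],[-10,-3.3,0,0,0,0,0.3],[-14,-4.6,0,0,0,0,0.3],[-18,-6,0,0,0,0,0.3],[-22,-7.3,0,0,0,0,0.3],[-26,-8.6,0,0,0,0,0.3],[-29.5,-9.8,0,0,0,0,0.3]]' && python3 -m pendant '[[-2,-0.7,0,0,0,0,0.3],[-3.5,-1.2,0,0,0,0,0.3],[-3.5,-1.2,0,0,0,0,0.3],[-3.5,-1.2,0,0,0,0,0.3],[-3.5,-1.2,0,0,0,0,0.3]]' && python3 - <<'E'
from h import *
rel(.414,-.298,.091)
E
```

```text
time: 3.95
position: [0.5685, 0.014, 0.2545]
tcp_rot: [[0.139, 0.99, 0.006], [0.99, -0.139, -0.0], [0.001, 0.006, -1.0]]
ft_force: [-0.3, -0.3, -2.6]
grip_width: 0.0451
grasp_force: 61.9
time: 4.75
position: [0.4268, -0.2655, 0.2496]
tcp_rot: [[0.139, 0.99, -0.002], [0.99, -0.139, 0.001], [0.001, -0.002, -1.0]]
ft_force: [1.3, 0.1, -2.3]
grip_width: 0.0447
grasp_force: 62.0
time: 5.25
position: [0.412, -0.2965, 0.2503]
tcp_rot: [[0.138, 0.99, -0.001], [0.99, -0.138, 0.001], [0.001, -0.001, -1.0]]
ft_force: [-0.6, 0.5, -1.6]
grip_width: 0.0449
grasp_force: 62.0
t 5.25 pos [ 0.412  -0.2965  0.2503] shift cm [-0.1426  0.2336 15.925 ] yaw x-axis 82.04212135647577
```

```bash
python3 -m pendant '[[-0.1,0.2,2,0,0,0,0.3],[-0.1,0.2,6,0,0,0,0.3],[-0.1,0.2,10,0,0,0,0.3],[-0.1,0.2,13,0,0,0,0.3],[-0.1,0.2,14.8,0,0,0,0.3],[-0.1,0.2,15.5,0,0,0,0.3],[-0.1,0.2,15.5,0,0,0,0.3],[-0.1,0.2,15.5,0,0,0,0.3]]' && python3 -m pendant '[[0,0,0.2,0,0,0,0.3],[0,0,0.2,0,0,0,0.3],[0,0,0.2,0,0,0,0.3]]'
```

```text
time: 6.05
position: [0.4149, -0.2991, 0.0968]
tcp_rot: [[0.138, 0.99, 0.001], [0.99, -0.138, -0.001], [-0.001, 0.002, -1.0]]
ft_force: [1.1, -0.1, -2.8]
grip_width: 0.0449
grasp_force: 61.9
time: 6.35
position: [0.4143, -0.2992, 0.0946]
tcp_rot: [[0.139, 0.99, 0.001], [0.99, -0.139, -0.001], [-0.001, 0.001, -1.0]]
ft_force: [0.4, 1.2, -2.4]
grip_width: 0.0449
grasp_force: 61.9
```

```bash
python3 -m pendant '[[0,0,0.3,0,0,0,0.3],[0,0,0.3,0,0,0,0.3],[0,0,0.3,0,0,0,0.3]]' && python3 -m pendant '[[0,0,0.1,0,0,0,0.3],[0,0,0.1,0,0,0,0.3],[0,0,0.1,0,0,0,0.3]]'
```

```text
time: 6.65
position: [0.4138, -0.2988, 0.0908]
tcp_rot: [[0.139, 0.99, -0.0], [0.99, -0.139, 0.0], [0.0, -0.0, -1.0]]
ft_force: [-0.6, -0.2, -1.4]
grip_width: 0.0446
grasp_force: 61.9
time: 6.95
position: [0.414, -0.299, 0.09]
tcp_rot: [[0.139, 0.99, 0.0], [0.99, -0.139, -0.0], [-0.0, 0.0, -1.0]]
ft_force: [0.0, 0.0, -0.7]
grip_width: 0.0451
grasp_force: 62.2
```

```bash
python3 -m pendant '[[0,0,0,0,0,0,0.5],[0,0,0,0,0,0,0.65],[0,0,0,0,0,0,0.75],[0,0,0,0,0,0,0.75],[0,0,-2,0,0,0,0.75],[0,0,-6,0,0,0,0.75],[0,0,-11,0,0,0,0.75],[0,0,-16,0,0,0,0.75]]' && python3 -m pendant '[[4,2,0,0,0,0,0.75],[9,5,0,0,0,0,0.75],[13,7,0,0,0,0,0.75],[17,9,0,0,0,0,0.75],[21,11,0,0,0,0,0.75],[25,13,0,0,0,0,0.75],[29,15,0,0,0,0,0.75],[33,17,0,0,0,0,0.75]]' && python3 - <<'E'
from h import *
rel(.6374,.0663,.25)
im=eyes.snapshot('top'); cv2.imwrite('pics/top1.png',cv2.resize(im[130:310,230:470,::-1],None,fx=3,fy=3))
E
```

```text
time: 7.75
position: [0.4134, -0.2984, 0.2513]
tcp_rot: [[0.139, 0.99, -0.001], [0.99, -0.139, 0.001], [0.001, -0.001, -1.0]]
ft_force: [1.4, -1.0, -0.3]
grip_width: 0.064
grasp_force: 0.0
time: 8.55
position: [0.6289, 0.006, 0.2499]
tcp_rot: [[0.139, 0.99, 0.0], [0.99, -0.139, -0.0], [-0.0, 0.0, -1.0]]
ft_force: [-0.3, -0.4, -0.2]
grip_width: 0.0641
grasp_force: 0.0
t 8.55 pos [0.6289 0.006  0.2499] shift cm [ 6.0872  0.0043 -0.0109] yaw x-axis 82.01934133327039
```

View pics/top1.png

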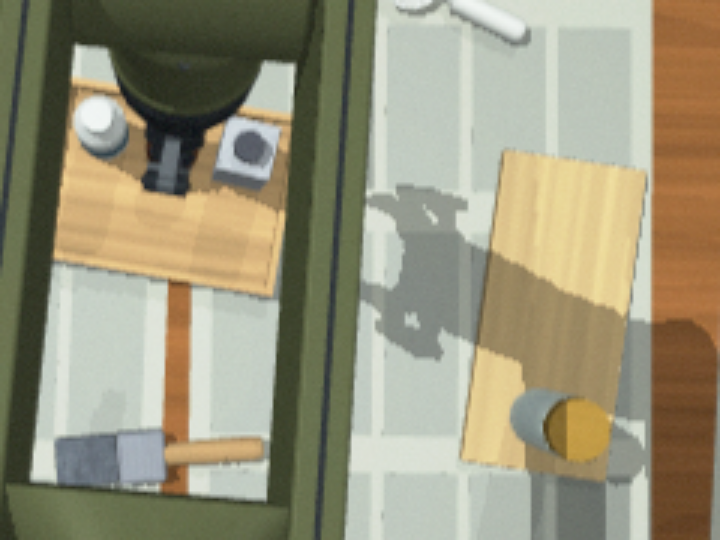

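The jar stands upright at the near end of the board (580,428), and the tin and bottle are untouched. Bottle next.

```bash
python3 -m pendant '[[3,0,0,0,0,0,0.75],[6,0,0,0,0,0,0.75],[6.05,0,0,0,0,0,0.75],[6.05,0,0,0,0,0,0.75],[6.05,0,4,0,0,0,0.75],[6.05,0,8,0,0,0,0.75],[6.05,0,12,0,0,0,0.75]]' && python3 -m pendant '[[0,0,2.5,0,0,0,0.75],[0,0,4.3,0,0,0,0.75],[0,0,4.8,0,0,0,0.75],[0,0,4.8,0,0,0,0.75],[0,0,4.8,0,0,0,0.75]]' && python3 -m pendant '[[0,0,0,0,0,0,0.2],[0,0,0,0,0,0,0.2],[0,0,0,0,0,0,0.2],[0,0,0,0,0,0,0.2],[0,0,0,0,0,0,0.2],[0,0,0,0,0,0,0.2],[0,0,0,0,0,0,0.2]]'
```

```text
time: 9.3
position: [0.6367, 0.0625, 0.1294]
tcp_rot: [[0.14, 0.99, 0.002], [0.99, -0.14, -0.001], [-0.0, 0.002, -1.0]]
ft_force: [0.6, 0.4, -0.5]
grip_width: 0.0642
grasp_force: 0.0
time: 9.8
position: [0.6376, 0.0635, 0.0831]
tcp_rot: [[0.14, 0.99, 0.002], [0.99, -0.14, -0.0], [0.0, 0.002, -1.0]]
ft_force: [-0.7, 0.4, -0.0]
grip_width: 0.064
grasp_force: 0.0
time: 10.5
position: [0.6376, 0.0643, 0.084]
tcp_rot: [[0.139, 0.99, 0.003], [0.99, -0.139, -0.0], [0.0, 0.003, -1.0]]
ft_force: [-0.9, -0.3, 5.1]
grip_width: 0.0362
grasp_force: 59.3
```

```bash
python3 -m pendant '[[0,0,-1,0,0,0,0.2],[0,0,-4,0,0,0,0.2],[0,0,-8,0,0,0,0.2],[0,0,-12,0,0,0,0.2],[0,0,-15,0,0,0,0.2],[0,0,-16.7,0,0,0,0.2],[0,0,-16.7,0,0,0,0.2]]' && python3 -m pendant '[[-2,-0.4,0,0,0,0,0.2],[-6,-1.3,0,0,0,0,0.2],[-10.5,-2.3,0,0,0,0,0.2],[-15,-3.3,0,0,0,0,0.2],[-19.5,-4.3,0,0,0,0,0.2],[-24,-5.3,0,0,0,0,0.2],[-28.5,-6.3,0,0,0,0,0.2],[-32.5,-7.2,0,0,0,0,0.2]]' && python3 -m pendant '[[-3,-0.7,0,0,0,0,0.2],[-5.5,-1.2,0,0,0,0,0.2],[-6.3,-1.4,0,0,0,0,0.2],[-6.3,-1.4,0,0,0,0,0.2],[-6.3,-1.4,0,0,0,0,0.2]]' && python3 - <<'E'
from h import *
rel(.498,-.3085,.086)
E
```

```text
time: 11.2
position: [0.6385, 0.0644, 0.2532]
tcp_rot: [[0.139, 0.99, 0.007], [0.99, -0.139, 0.0], [0.001, 0.007, -1.0]]
ft_force: [1.0, 0.4, -2.3]
grip_width: 0.0358
grasp_force: 60.5
time: 12.0
position: [0.518, -0.249, 0.2474]
tcp_rot: [[0.139, 0.99, -0.003], [0.99, -0.139, 0.001], [0.001, -0.003, -1.0]]
ft_force: [-0.5, 0.1, -1.7]
grip_width: 0.036
grasp_force: 60.5
time: 12.5
position: [0.4974, -0.3068, 0.2482]
tcp_rot: [[0.139, 0.99, -0.001], [0.99, -0.139, 0.002], [0.002, -0.001, -1.0]]
ft_force: [-0.4, 0.8, -1.7]
grip_width: 0.0359
grasp_force: 60.5
t 12.5 pos [ 0.4974 -0.3068  0.2482] shift cm [-0.1914  0.1025 16.2159] yaw x-axis 82.01479775995054
```

```bash
python3 -m pendant '[[-0.1,0,2,0,0,0,0.2],[-0.1,0,6,0,0,0,0.2],[-0.1,0,10,0,0,0,0.2],[-0.1,0,13,0,0,0,0.2],[-0.1,0,15,0,0,0,0.2],[-0.1,0,15.8,0,0,0,0.2],[-0.1,0,15.8,0,0,0,0.2],[-0.1,0,15.8,0,0,0,0.2]]' && python3 -m pendant '[[0,0,0.2,0,0,0,0.2],[0,0,0.2,0,0,0,0.2],[0,0,0.2,0,0,0,0.2]]'
```

```text
time: 13.3
position: [0.4985, -0.3089, 0.0919]
tcp_rot: [[0.138, 0.99, 0.001], [0.99, -0.138, -0.001], [-0.001, 0.002, -1.0]]
ft_force: [0.1, -0.6, -1.6]
grip_width: 0.0362
grasp_force: 60.5
time: 13.6
position: [0.4977, -0.3094, 0.0897]
tcp_rot: [[0.139, 0.99, 0.001], [0.99, -0.139, -0.001], [-0.001, 0.001, -1.0]]
ft_force: [-1.1, 0.4, -1.8]
grip_width: 0.0362
grasp_force: 60.5
```

```bash
python3 -m pendant '[[0,0,0.3,0,0,0,0.2],[0,0,0.3,0,0,0,0.2],[0,0,0.3,0,0,0,0.2]]' && python3 -m pendant '[[0,0,0.1,0,0,0,0.2],[0,0,0.1,0,0,0,0.2],[0,0,0.1,0,0,0,0.2]]'
```

```text
time: 13.9
position: [0.4976, -0.3093, 0.0861]
tcp_rot: [[0.139, 0.99, 0.001], [0.99, -0.139, -0.0], [-0.0, 0.001, -1.0]]
ft_force: [-1.0, -0.2, -0.4]
grip_width: 0.036
grasp_force: 60.7
time: 14.2
position: [0.4976, -0.3096, 0.086]
tcp_rot: [[0.139, 0.99, 0.001], [0.99, -0.139, -0.001], [-0.001, 0.001, -1.0]]
ft_force: [-1.1, -0.4, 4.4]
grip_width: 0.0357
grasp_force: 61.4
```

```bash
python3 -m pendant '[[0,0,0,0,0,0,0.5],[0,0,0,0,0,0,0.6],[0,0,0,0,0,0,0.65],[0,0,0,0,0,0,0.65],[0,0,-2,0,0,0,0.65],[0,0,-6,0,0,0,0.65],[0,0,-11,0,0,0,0.65],[0,0,-16.3,0,0,0,0.65]]' && python3 -m pendant '[[4,1.2,0,0,0,0,0.75],[9,2.7,0,0,0,0,0.75],[13,3.9,0,0,0,0,0.75],[17,5.1,0,0,0,0,0.75],[21,6.3,0,0,0,0,0.75],[25,7.5,0,0,0,0,0.75],[27.5,8.3,0,0,0,0,0.75],[27.5,8.3,0,0,0,0,0.75]]' && python3 - <<'E'
from h import *
rel(.6183,-.0485,.080)
E
```

```text
time: 15.0
position: [0.4968, -0.3087, 0.2458]
tcp_rot: [[0.139, 0.99, -0.002], [0.99, -0.139, 0.001], [0.001, -0.002, -1.0]]
ft_force: [0.9, -1.4, -0.1]
grip_width: 0.0555
grasp_force: 0.0
time: 15.8
position: [0.619, -0.0446, 0.2445]
tcp_rot: [[0.135, 0.991, 0.0], [0.991, -0.135, 0.002], [0.002, 0.0, -1.0]]
ft_force: [-0.4, -1.5, -0.5]
grip_width: 0.0642
grasp_force: 0.0
t 15.8 pos [ 0.619  -0.0446  0.2445] shift cm [-0.4203 -0.0223 16.4456] yaw x-axis 82.2530281057269
```

```bash
python3 -m pendant '[[-0.2,0,0,0,0,0,0.75],[-0.2,0,3,0,0,0,0.75],[-0.2,0,7,0,0,0,0.75],[-0.2,0,11,0,0,0,0.75],[-0.2,0,14,0,0,0,0.75],[-0.2,0,16,0,0,0,0.75],[-0.2,0,16.4,0,0,0,0.75],[-0.2,0,16.4,0,0,0,0.75]]' && python3 -m pendant '[[0,0,0,0,0,0,0.75],[0,0,0,0,0,0,0.2],[0,0,0,0,0,0,0.2],[0,0,0,0,0,0,0.2],[0,0,0,0,0,0,0.2],[0,0,0,0,0,0,0.2],[0,0,0,0,0,0,0.2],[0,0,0,0,0,0,0.2]]'
```

```text
time: 16.6
position: [0.6168, -0.0515, 0.0805]
tcp_rot: [[0.141, 0.99, -0.002], [0.99, -0.141, -0.0], [-0.0, -0.002, -1.0]]
ft_force: [-0.9, -0.7, -0.1]
grip_width: 0.0639
grasp_force: 0.0
time: 17.4
position: [0.6187, -0.0507, 0.0831]
tcp_rot: [[0.139, 0.99, 0.004], [0.99, -0.139, -0.001], [-0.001, 0.004, -1.0]]
ft_force: [-2.1, 0.1, 6.2]
grip_width: 0.0406
grasp_force: 59.9
```

```bash
python3 -m pendant '[[0,0,-1,0,0,0,0.2],[0,0,-4,0,0,0,0.2],[0,0,-8,0,0,0,0.2],[0,0,-12,0,0,0,0.2],[0,0,-15,0,0,0,0.2],[0,0,-16.7,0,0,0,0.2],[0,0,-16.7,0,0,0,0.2]]' && python3 -m pendant '[[-2,0,0,0,0,0,0.2],[-6,0,0,0,0,0,0.2],[-10.5,0.1,0,0,0,0,0.2],[-15,0.1,0,0,0,0,0.2],[-19.5,0.1,0,0,0,0,0.2],[-23.5,0.1,0,0,0,0,0.2],[-26,0.1,0,0,0,0,0.2],[-27,0.1,0,0,0,0,0.2]]' && python3 -m pendant '[[0,0,0,0,0,0,0.2],[0,0,3,0,0,0,0.2],[0,0,7,0,0,0,0.2],[0,0,11,0,0,0,0.2],[0,0,14,0,0,0,0.2],[0,0,15.6,0,0,0,0.2],[0,0,15.6,0,0,0,0.2],[0,0,15.6,0,0,0,0.2]]'
```

```text
time: 18.1
position: [0.6193, -0.0504, 0.252]
tcp_rot: [[0.139, 0.99, 0.007], [0.99, -0.139, -0.001], [0.0, 0.007, -1.0]]
ft_force: [-0.1, 0.2, -1.6]
grip_width: 0.0405
grasp_force: 60.2
time: 18.9
position: [0.5793, -0.3202, 0.2458]
tcp_rot: [[0.142, 0.99, -0.003], [0.99, -0.142, 0.001], [0.0, -0.003, -1.0]]
ft_force: [0.1, -0.1, -2.6]
grip_width: 0.0407
grasp_force: 60.2
time: 19.7
position: [0.5813, -0.3162, 0.0919]
tcp_rot: [[0.138, 0.99, -0.0], [0.99, -0.138, 0.001], [0.001, -0.001, -1.0]]
ft_force: [-0.3, 0.6, -2.2]
grip_width: 0.0407
grasp_force: 60.2
```

Contact is expected at about 0.085.

```bash
python3 -m pendant '[[0,0,0.3,0,0,0,0.2],[0,0,0.4,0,0,0,0.2],[0,0,0.4,0,0,0,0.2],[0,0,0.4,0,0,0,0.2]]' && python3 -m pendant '[[0,0,0.2,0,0,0,0.2],[0,0,0.2,0,0,0,0.2],[0,0,0.2,0,0,0,0.2]]'
```

```text
time: 20.1
position: [0.5812, -0.318, 0.0887]
tcp_rot: [[0.139, 0.99, 0.001], [0.99, -0.139, -0.001], [-0.0, 0.001, -1.0]]
ft_force: [-0.9, 0.1, -2.2]
grip_width: 0.0404
grasp_force: 60.2
time: 20.4
position: [0.5808, -0.3178, 0.0858]
tcp_rot: [[0.139, 0.99, -0.0], [0.99, -0.139, 0.0], [0.0, -0.0, -1.0]]
ft_force: [0.0, -0.0, -2.2]
grip_width: 0.0409
grasp_force: 60.2
```

```bash
python3 -m pendant '[[0,0,0.1,0,0,0,0.2],[0,0,0.1,0,0,0,0.2],[0,0,0.1,0,0,0,0.2]]' && python3 -m pendant '[[0,0,0,0,0,0,0.5],[0,0,0,0,0,0,0.6],[0,0,0,0,0,0,0.65],[0,0,0,0,0,0,0.65],[0,0,-2,0,0,0,0.65],[0,0,-6,0,0,0,0.65],[0,0,-11,0,0,0,0.65],[0,0,-16.3,0,0,0,0.65]]' && python3 -m pendant '[[4,0,0,0,0,0,0.75],[8.5,0,0,0,0,0,0.75],[13,0.1,0,0,0,0,0.75],[17.5,0.1,0,0,0,0,0.75],[22,0.1,0,0,0,0,0.75],[26.5,0.1,0,0,0,0,0.75],[31,0.1,0,0,0,0,0.75],[33,0.1,0,0,0,0,0.75]]' && python3 - <<'E'
from h import *
rel(.6278,.009,.051)
p=eyes.camera_params('wrist');im=eyes.snapshot('wrist'); uv=w2px(p,(.6278,.009,.062))[0];print(uv); cv2.drawMarker(im,tuple(int(round(a)) for a in uv),(255,0,255),0,14)
t=eyes.snapshot('scene')
cv2.imwrite('pics/w2.png',cv2.resize(np.hstack([im,t]),(800,300))[:,:,::-1])
E
```

```text
time: 20.7
position: [0.581, -0.318, 0.0852]
tcp_rot: [[0.139, 0.99, 0.0], [0.99, -0.139, -0.0], [-0.0, 0.0, -1.0]]
ft_force: [-0.2, -0.2, 0.9]
grip_width: 0.0405
grasp_force: 60.5
time: 21.5
position: [0.5805, -0.3175, 0.246]
tcp_rot: [[0.139, 0.99, -0.001], [0.99, -0.139, 0.001], [0.001, -0.001, -1.0]]
ft_force: [1.0, -0.4, -0.4]
grip_width: 0.0556
grasp_force: 0.0
time: 22.3
position: [0.6279, 0.0131, 0.2452]
tcp_rot: [[0.136, 0.991, 0.001], [0.991, -0.136, 0.002], [0.002, 0.0, -1.0]]
ft_force: [0.7, 0.1, -0.3]
grip_width: 0.0639
grasp_force: 0.0
t 22.3 pos [0.6279 0.0131 0.2452] shift cm [-0.4394  0.0331 19.4143] yaw x-axis 82.18426335607163
[287.9141 184.6485]
```

View pics/w2.png

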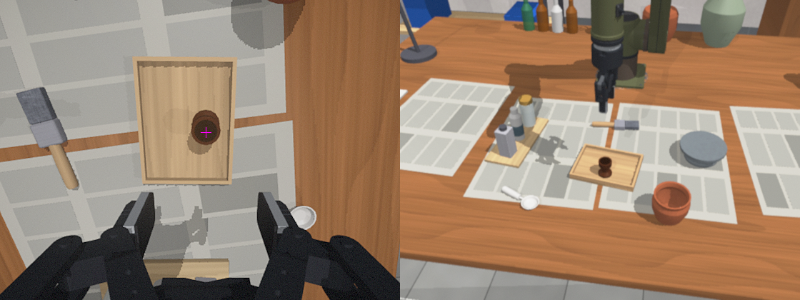

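The wrist view (left half) has the lamp marker at (206,131), centred on its cup. The scene view (right half) shows the tin, bottle and jar upright on the board at (515,125). I'll pick the lamp.

```bash
python3 -m pendant '[[-0.1,0,0,0,0,0,0.75],[-0.1,0,3,0,0,0,0.75],[-0.1,0,7,0,0,0,0.75],[-0.1,0,11,0,0,0,0.75],[-0.1,0,15,0,0,0,0.75],[-0.1,0,18,0,0,0,0.75],[-0.1,0,19.6,0,0,0,0.75],[-0.1,0,19.6,0,0,0,0.75]]' && python3 -m pendant '[[0,0,0,0,0,0,0.75],[0,0,0,0,0,0,0.2],[0,0,0,0,0,0,0.2],[0,0,0,0,0,0,0.2],[0,0,0,0,0,0,0.2],[0,0,0,0,0,0,0.2],[0,0,0,0,0,0,0.2],[0,0,0,0,0,0,0.2]]'
```

```text
time: 23.2
position: [0.6251, 0.006, 0.0459]
tcp_rot: [[0.141, 0.99, -0.006], [0.99, -0.141, -0.0], [-0.001, -0.006, -1.0]]
ft_force: [-0.7, -0.7, 0.4]
grip_width: 0.0635
grasp_force: 0.0
time: 24.0
position: [0.6277, 0.008, 0.0489]
tcp_rot: [[0.139, 0.99, 0.0], [0.99, -0.139, -0.0], [-0.0, 0.0, -1.0]]
ft_force: [-0.6, 0.2, 2.0]
grip_width: 0.0169
grasp_force: 0.7
```

```bash
python3 - <<'E'
from h import *
rel(.6278,.009,.051)
im=eyes.snapshot('wrist'); t=eyes.snapshot('scene')
a=cv2.resize(im[120:400,150:450],(400,373)); b=cv2.resize(t[180:320,200:350],(400,373))
cv2.imwrite('pics/w3.png',np.hstack([a,b])[:,:,::-1])
E
```

```text
t 24.0 pos [0.6277 0.008  0.0489] shift cm [ 0.1029 -0.0004 -0.2062] yaw x-axis 82.01366570129257
```

View pics/w3.png

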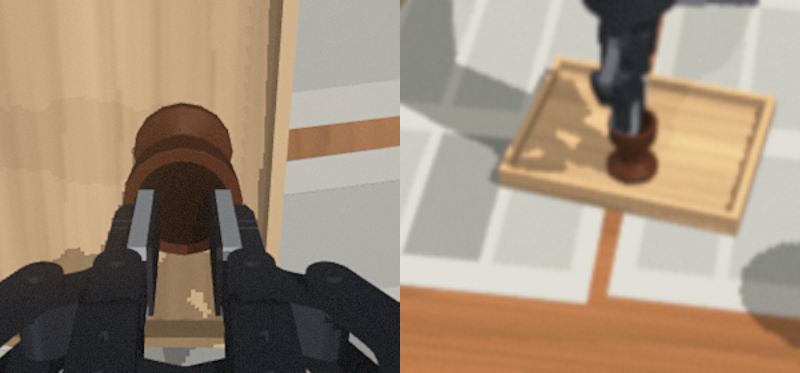

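```bash
python3 - <<'E'
from h import *
s=status.observe(); R=np.array(s['tcp_rot']);t=np.array(s['position'])
out=[]
for n,(r0,r1,c0,c1) in (('wrist',(120,400,150,450)),('scene',(200,270,250,325))):
    p=eyes.camera_params(n); im=eyes.snapshot(n); k=400/(c1-c0)
    a=cv2.resize(im[r0:r1,c0:c1],(400,373),interpolation=cv2.INTER_CUBIC)
    def pl(X,col):
        uv=((w2px(p,X)-[c0,r0]+.5)*k).astype(np.int32); cv2.polylines(a,[uv],True,col,1)
    for sg in(-1,1):
        pl(np.array([t+R@[x,sg*.0085,z] for x,z in((-.011,.014),(.011,.014),(.011,-.02),(-.011,-.02))]),(0,255,0))
    th=np.linspace(0,6.28,40)
    for z,r in((.062,.021),(.046,.020),(.035,.010),(.010,.022)):
        pl(np.c_[.6278+r*np.cos(th),.009+r*np.sin(th),0*th+z],(255,0,255))
    a=cv2.convertScaleAbs(a,alpha=1.6,beta=25); out.append(a)
cv2.imwrite('pics/w4.png',np.hstack(out)[:,:,::-1])
E
```

```text
(no output)
```

View pics/w4.png

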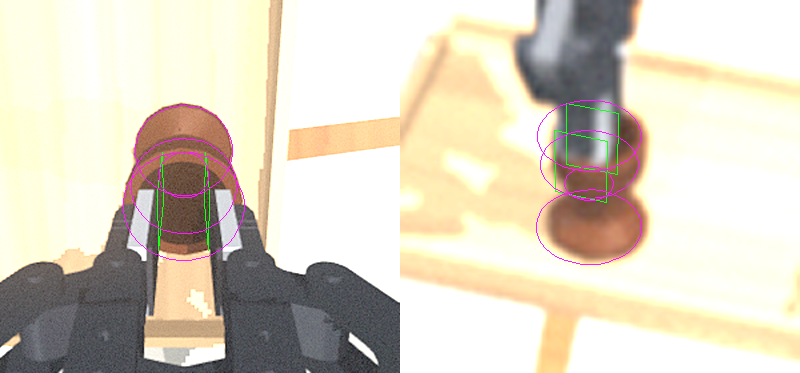

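In the wrist half the pad ends (150,190) and (221,190) lie over the cup opening, higher than projected. The jaws closed just above the lamp rim and missed it, and the lamp still stands on its spot. I'll rise, reopen and measure the true fingertip height.

```bash
python3 -m pendant '[[0,0,-0.5,0,0,0,0.2],[0,0,-1.5,0,0,0,0.2],[0,0,-3,0,0,0,0.2],[0,0,-4,0,0,0,0.2],[0,0,-4,0,0,0,0.2],[0,0,-4,0,0,0,0.2]]' && python3 - <<'E'
from h import *
p=eyes.camera_params('wrist'); s=status.observe(); R=np.array(s['tcp_rot']);t=np.array(s['position'])
im=eyes.snapshot('wrist')
C=R.T@(p['cam_to_world'][:3,3]-t); print('cam in tool',C)
for uv in((262,262),(316,262)):
    w=px2w(p,[uv],0)[0]; d=R.T@(w-t)-C
    q=C+d*((.011-C[0])/d[0]); print('pad edge in tool if x=+11mm',q)
a=cv2.resize(im[120:400,150:450],(500,467)); t2=eyes.snapshot('scene'); b=cv2.resize(t2[190:270,245:330],(300,282)); b=cv2.copyMakeBorder(b,0,185,0,0,0)
cv2.imwrite('pics/w5.png',np.hstack([a,b])[:,:,::-1])
E
```

```text
time: 24.8
position: [0.6279, 0.0079, 0.0894]
tcp_rot: [[0.139, 0.99, 0.001], [0.99, -0.139, -0.0], [0.0, 0.001, -1.0]]
ft_force: [-0.5, -1.3, 0.2]
grip_width: 0.0171
grasp_force: 0.0
cam in tool [ 0.0801  0.0002 -0.1564]
pad edge in tool if x=+11mm [ 0.011  -0.0111 -0.0187]
pad edge in tool if x=+11mm [ 0.011   0.0126 -0.0187]
```

View pics/w5.png

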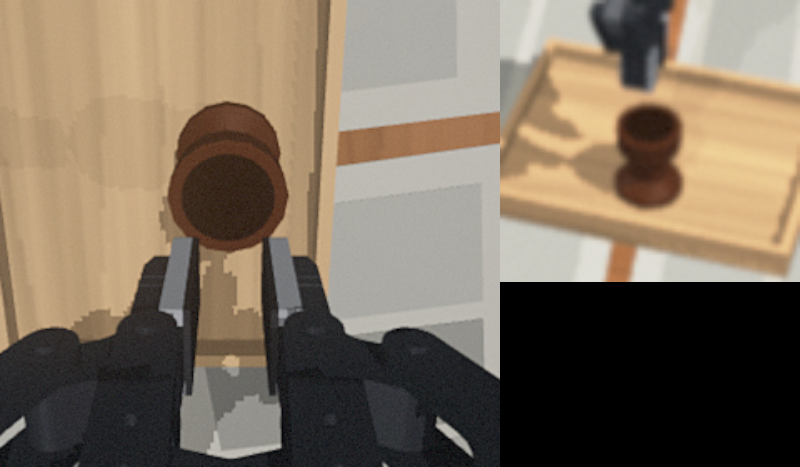

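```bash
python3 - <<'E'
from h import *
p=eyes.camera_params('scene')
for uv,z0 in(((284.7,214.9),.0894),((287.5-5,230.6),.0489)):
    for z in np.arange(.03,.14,.01)+z0-.0489: print(uv,px2w(p,[uv],z)[0], 'tip rel TCP',z0-z) if .62<px2w(p,[uv],z)[0][0]<.67 else 0
E
```

```text
(284.7, 214.9) [0.6276 0.0082 0.0905] tip rel TCP -0.0011000000000000038
(284.7, 214.9) [0.6387 0.0097 0.1005] tip rel TCP -0.011100000000000013
(284.7, 214.9) [0.6497 0.0112 0.1105] tip rel TCP -0.021099999999999994
(284.7, 214.9) [0.6608 0.0127 0.1205] tip rel TCP -0.031100000000000003
(282.5, 230.6) [0.6234 0.0029 0.04  ] tip rel TCP 0.008899999999999991
(282.5, 230.6) [0.6338 0.0044 0.05  ] tip rel TCP -0.0011000000000000038
(282.5, 230.6) [0.6442 0.0059 0.06  ] tip rel TCP -0.011099999999999999
(282.5, 230.6) [0.6546 0.0073 0.07  ] tip rel TCP -0.021100000000000008
(282.5, 230.6) [0.665  0.0088 0.08  ] tip rel TCP -0.031100000000000017
```

Both cameras put the real fingertips about 15–20 mm behind the reported TCP. That also explains the narrow grip widths, so I'll grip about 30 mm lower from now on.

```bash
python3 -m pendant '[[0.1,0,0,0,0,0,0.5],[0.1,0,0,0,0,0,0.7],[0.1,0,0,0,0,0,0.75],[0.1,0,0,0,0,0,0.75],[0.1,0,2,0,0,0,0.75],[0.1,0,4,0,0,0,0.75],[0.1,0,5,0,0,0,0.75],[0.1,0,5,0,0,0,0.75]]' && python3 -m pendant '[[0,0,0.6,0,0,0,0.75],[0,0,1.2,0,0,0,0.75],[0,0,1.7,0,0,0,0.75],[0,0,1.7,0,0,0,0.75]]' && python3 - <<'E'
from h import *
im=eyes.snapshot('wrist'); t2=eyes.snapshot('scene')
a=cv2.resize(im[120:400,150:450],(500,467));  b=cv2.resize(t2[190:270,245:330],(300,282)); b=cv2.copyMakeBorder(b,0,185,0,0,0)
cv2.imwrite('pics/w6.png',np.hstack([a,b])[:,:,::-1])
E
```

```text
time: 25.7
position: [0.6263, 0.0089, 0.0372]
tcp_rot: [[0.139, 0.99, -0.004], [0.99, -0.139, 0.0], [-0.0, -0.004, -1.0]]
ft_force: [-0.0, -1.0, 0.1]
grip_width: 0.0641
grasp_force: 0.0
time: 26.1
position: [0.6274, 0.0089, 0.0214]
tcp_rot: [[0.139, 0.99, -0.001], [0.99, -0.139, 0.0], [-0.0, -0.001, -1.0]]
ft_force: [0.2, 0.3, 0.2]
grip_width: 0.0645
grasp_force: 0.0
```

View pics/w6.png

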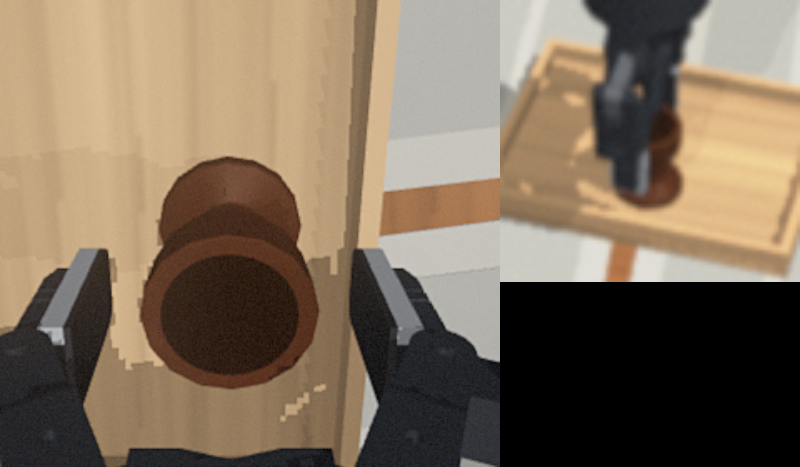

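The jaws now straddle the cup, with pads at (108,280) and (352,280) and the cup centred at (230,315). Closing.

```bash
python3 -m pendant '[[0,0,0,0,0,0,0.2],[0,0,0,0,0,0,0.2],[0,0,0,0,0,0,0.2],[0,0,0,0,0,0,0.2],[0,0,0,0,0,0,0.2],[0,0,0,0,0,0,0.2],[0,0,0,0,0,0,0.2]]'
```

```text
time: 26.9
position: [0.628, 0.0089, 0.0226]
tcp_rot: [[0.139, 0.99, 0.001], [0.99, -0.139, -0.0], [0.0, 0.001, -1.0]]
ft_force: [-1.7, 0.3, 5.1]
grip_width: 0.0391
grasp_force: 60.2
```

```bash
python3 -m pendant '[[0,0,-1,0,0,0,0.2],[0,0,-4,0,0,0,0.2],[0,0,-8,0,0,0,0.2],[0,0,-12,0,0,0,0.2],[0,0,-15,0,0,0,0.2],[0,0,-17,0,0,0,0.2],[0,0,-17,0,0,0,0.2]]' && python3 -m pendant '[[2,-1.2,0,0,0,0,0.2],[5,-3.1,0,0,0,0,0.2],[8.5,-5.3,0,0,0,0,0.2],[12,-7.5,0,0,0,0,0.2],[15.5,-9.6,0,0,0,0,0.2],[19,-11.8,0,0,0,0,0.2],[22.5,-14,0,0,0,0,0.2],[26,-16.1,0,0,0,0,0.2]]' && python3 -m pendant '[[1.5,-0.9,0,0,0,0,0.2],[2,-1.2,0,0,0,0,0.2],[2,-1.2,0,0,0,0,0.2],[2,-1.2,0,0,0,0,0.2]]' && python3 - <<'E'
from h import *
rel(.495,.310,.0626)
p=eyes.camera_params('wrist'); im=eyes.snapshot('wrist')
th=np.linspace(0,6.28,80)
for c,col in(((.4956,.3118),(255,0,255)),((.4942,.3085),(0,255,0))):
    cv2.polylines(im,[w2px(p,np.c_[c[0]+.075*np.cos(th),c[1]+.075*np.sin(th),0*th+.05]).astype(np.int32)],True,col,1)
cv2.imwrite('pics/w7.png',im[:,:,::-1])
E
```

```text
time: 27.6
position: [0.6302, 0.0087, 0.1959]
tcp_rot: [[0.139, 0.99, 0.008], [0.99, -0.139, -0.0], [0.001, 0.008, -1.0]]
ft_force: [0.9, -0.2, -1.4]
grip_width: 0.0391
grasp_force: 60.7
time: 28.4
position: [0.5025, 0.2896, 0.19]
tcp_rot: [[0.139, 0.99, -0.003], [0.99, -0.139, -0.001], [-0.002, -0.003, -1.0]]
ft_force: [0.7, -0.2, -1.0]
grip_width: 0.0393
grasp_force: 60.6
time: 28.8
position: [0.4955, 0.3091, 0.1911]
tcp_rot: [[0.14, 0.99, -0.001], [0.99, -0.14, -0.001], [-0.002, -0.001, -1.0]]
ft_force: [0.4, 0.4, -1.7]
grip_width: 0.039
grasp_force: 60.6
t 28.8 pos [0.4955 0.3091 0.1911] shift cm [ 0.1048 -0.0551 12.8522] yaw x-axis 81.97660834476234
```

View pics/w7.png

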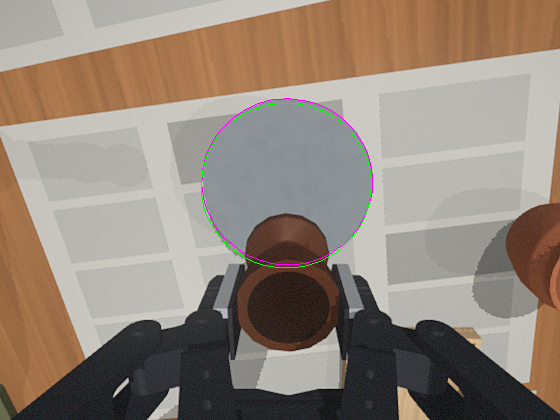

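Both 150 mm circles match the wheel disc, centred at (288,183), and the lamp is held upright.

```bash
python3 -m pendant '[[0.1,0,2,0,0,0,0.2],[0.1,0,6,0,0,0,0.2],[0.1,0,9,0,0,0,0.2],[0.1,0,11,0,0,0,0.2],[0.1,0,12,0,0,0,0.2],[0.1,0,12.3,0,0,0,0.2],[0.1,0,12.3,0,0,0,0.2],[0.1,0,12.3,0,0,0,0.2]]' && python3 -m pendant '[[0,0,0.3,0,0,0,0.2],[0,0,0.3,0,0,0,0.2],[0,0,0.3,0,0,0,0.2]]'
```

```text
time: 29.65
position: [0.4968, 0.3115, 0.0701]
tcp_rot: [[0.139, 0.99, 0.002], [0.99, -0.139, 0.001], [0.001, 0.002, -1.0]]
ft_force: [0.5, -0.0, -0.7]
grip_width: 0.039
grasp_force: 60.6
time: 29.95
position: [0.4957, 0.3114, 0.0663]
tcp_rot: [[0.139, 0.99, 0.001], [0.99, -0.139, 0.0], [0.0, 0.001, -1.0]]
ft_force: [-0.2, 0.9, -1.2]
grip_width: 0.0392
grasp_force: 60.6
```

```bash
python3 -m pendant '[[0,0,0.3,0,0,0,0.2],[0,0,0.3,0,0,0,0.2],[0,0,0.3,0,0,0,0.2]]' && python3 -m pendant '[[0,0,0.1,0,0,0,0.2],[0,0,0.1,0,0,0,0.2],[0,0,0.1,0,0,0,0.2]]'
```

```text
time: 30.25
position: [0.4955, 0.3112, 0.0628]
tcp_rot: [[0.139, 0.99, -0.0], [0.99, -0.139, -0.0], [-0.0, -0.0, -1.0]]
ft_force: [0.7, 0.5, -1.1]
grip_width: 0.039
grasp_force: 60.6
time: 30.55
position: [0.4955, 0.3113, 0.0627]
tcp_rot: [[0.139, 0.99, 0.0], [0.99, -0.139, 0.0], [0.0, 0.0, -1.0]]
ft_force: [-1.7, -0.9, 6.3]
grip_width: 0.0389
grasp_force: 61.2
```

```bash
python3 -m pendant '[[0,0,0,0,0,0,0.5],[0,0,0,0,0,0,0.6],[0,0,0,0,0,0,0.65],[0,0,0,0,0,0,0.65],[0,0,-2,0,0,0,0.65],[0,0,-6,0,0,0,0.65],[0,0,-11,0,0,0,0.65],[0,0,-16,0,0,0,0.65]]' && python3 -m pendant '[[-3,0.8,0,0,0,0,0.65],[-7.5,2.1,0,0,0,0,0.65],[-12,3.4,0,0,0,0,0.65],[-16.5,4.7,0,0,0,0,0.65],[-21,5.9,0,0,0,0,0.65],[-25.5,7.2,0,0,0,0,0.65],[-30,8.5,0,0,0,0,0.65],[-34.5,9.7,0,0,0,0,0.65]]' && python3 -m pendant '[[-4.5,1.3,0,0,0,0,0.65],[-9,2.5,0,0,0,0,0.65],[-13.5,3.8,0,0,0,0,0.65],[-18,5.1,0,0,0,0,0.65],[-22.5,6.3,0,0,0,0,0.65],[-25.5,7.2,0,0,0,0,0.65],[-26.5,7.5,0,0,0,0,0.65],[-26.5,7.5,0,0,0,0,0.65]]' && python3 - <<'E'
from h import *
rel(.581,-.318,.055)
top=eyes.snapshot('top'); sc=eyes.snapshot('scene')
cv2.imwrite('pics/s2.png',np.hstack([cv2.resize(top[100:310,110:320],(400,400)),cv2.resize(sc[130:330,90:490],(400,200)).repeat(1,0) if 0 else cv2.copyMakeBorder(cv2.resize(sc[130:330,90:490],(400,200)),0,200,0,0,0)])[:,:,::-1])
E
```

```text
time: 31.35
position: [0.495, 0.3109, 0.2229]
tcp_rot: [[0.139, 0.99, -0.002], [0.99, -0.139, -0.001], [-0.001, -0.001, -1.0]]
ft_force: [0.9, 0.3, -0.6]
grip_width: 0.0557
grasp_force: 0.0
time: 32.15
position: [0.5437, -0.0459, 0.2219]
tcp_rot: [[0.139, 0.99, 0.0], [0.99, -0.139, -0.0], [0.0, 0.0, -1.0]]
ft_force: [0.9, 0.9, 0.4]
grip_width: 0.0557
grasp_force: 0.0
time: 32.95
position: [0.5809, -0.3182, 0.2211]
tcp_rot: [[0.141, 0.99, -0.001], [0.99, -0.141, 0.001], [0.0, -0.001, -1.0]]
ft_force: [-0.2, -0.2, -0.5]
grip_width: 0.0554
grasp_force: 0.0
t 32.95 pos [ 0.5809 -0.3182  0.2211] shift cm [ 0.0105  0.021  16.6136] yaw x-axis 81.87536604366993
```

View pics/s2.png

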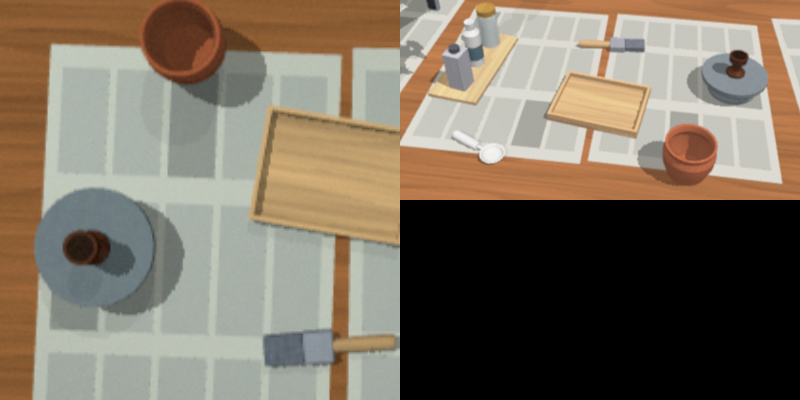

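The lamp stands centred on the wheel at (85,246) in the top half, and the tin, bottle and jar are upright on the board. I'll fetch the tin.

```bash
python3 -m pendant '[[0,0,1,0,0,0,0.65],[0,0,4,0,0,0,0.65],[0,0,8,0,0,0,0.65],[0,0,12,0,0,0,0.65],[0,0,14.5,0,0,0,0.65],[0,0,16,0,0,0,0.65],[0,0,16,0,0,0,0.65],[0,0,16,0,0,0,0.65]]' && python3 -m pendant '[[0,0,0,0,0,0,0.65],[0,0,0,0,0,0,0.2],[0,0,0,0,0,0,0.2],[0,0,0,0,0,0,0.2],[0,0,0,0,0,0,0.2],[0,0,0,0,0,0,0.2],[0,0,0,0,0,0,0.2]]'
```

```text
time: 33.85
position: [0.5811, -0.3154, 0.0619]
tcp_rot: [[0.138, 0.99, -0.0], [0.99, -0.138, 0.0], [0.0, -0.001, -1.0]]
ft_force: [0.3, -0.4, 0.8]
grip_width: 0.0558
grasp_force: 0.0
time: 34.55
position: [0.5819, -0.3173, 0.0638]
tcp_rot: [[0.139, 0.99, 0.003], [0.99, -0.139, -0.001], [-0.001, 0.003, -1.0]]
ft_force: [-1.1, 0.6, 7.9]
grip_width: 0.0418
grasp_force: 60.1
```

```bash
python3 -m pendant '[[0,0,-1,0,0,0,0.2],[0,0,-4,0,0,0,0.2],[0,0,-8,0,0,0,0.2],[0,0,-12,0,0,0,0.2],[0,0,-15,0,0,0,0.2],[0,0,-16,0,0,0,0.2]]' && python3 -m pendant '[[2,0,0,0,0,0,0.2],[6,0,0,0,0,0,0.2],[10.5,0,0,0,0,0,0.2],[15,0,0,0,0,0,0.2],[19.5,0,0,0,0,0,0.2],[23.5,0,0,0,0,0,0.2],[26,0,0,0,0,0,0.2],[27,0,0,0,0,0,0.2]]' && python3 -m pendant '[[0,0,0,0,0,0,0.2],[0,0,3,0,0,0,0.2],[0,0,7,0,0,0,0.2],[0,0,11,0,0,0,0.2],[0,0,14,0,0,0,0.2],[0,0,15.2,0,0,0,0.2],[0,0,15.2,0,0,0,0.2],[0,0,15.2,0,0,0,0.2]]' && python3 -m pendant '[[0,0,0,0,0,0,0.2],[0,0,0,0,0,0,0.2]]' && python3 -c "
from h import *
rel(.6190,-.0502,.0618)"
```

```text
time: 35.15
position: [0.5828, -0.3179, 0.2264]
tcp_rot: [[0.139, 0.99, 0.006], [0.99, -0.139, -0.004], [-0.003, 0.007, -1.0]]
ft_force: [0.3, 0.0, -1.9]
grip_width: 0.0417
grasp_force: 60.4
time: 35.95
position: [0.6169, -0.0454, 0.2195]
tcp_rot: [[0.136, 0.991, -0.005], [0.991, -0.136, 0.002], [0.001, -0.005, -1.0]]
ft_force: [-0.0, -0.5, -2.8]
grip_width: 0.0416
grasp_force: 60.1
time: 36.75
position: [0.6196, -0.0504, 0.0708]
tcp_rot: [[0.14, 0.99, 0.001], [0.99, -0.14, -0.0], [-0.0, 0.002, -1.0]]
ft_force: [1.0, 0.2, -2.3]
grip_width: 0.0416
grasp_force: 60.1
time: 36.95
position: [0.6201, -0.0497, 0.0719]
tcp_rot: [[0.139, 0.99, 0.004], [0.99, -0.139, -0.001], [-0.0, 0.004, -1.0]]
ft_force: [0.1, -0.8, -1.8]
grip_width: 0.0416
grasp_force: 60.1
t 36.95 pos [ 0.6201 -0.0497  0.0719] shift cm [-0.0604 -0.1054  1.006 ] yaw x-axis 82.00278272315602
```

```bash
python3 -m pendant '[[0,-0.1,0.3,0,0,0,0.2],[0,-0.1,0.7,0,0,0,0.2],[0,-0.1,0.7,0,0,0,0.2],[0,-0.1,0.7,0,0,0,0.2]]' && python3 -m pendant '[[0,0,0.2,0,0,0,0.2],[0,0,0.2,0,0,0,0.2],[0,0,0.2,0,0,0,0.2]]'
```

```text
time: 37.35
position: [0.6174, -0.0492, 0.0627]
tcp_rot: [[0.139, 0.99, -0.001], [0.99, -0.139, 0.0], [0.0, -0.001, -1.0]]
ft_force: [1.2, 0.5, -2.7]
grip_width: 0.0419
grasp_force: 60.1
time: 37.65
position: [0.6179, -0.0493, 0.0618]
tcp_rot: [[0.139, 0.99, 0.001], [0.99, -0.139, -0.0], [-0.0, 0.001, -1.0]]
ft_force: [-1.9, 1.3, 5.8]
grip_width: 0.0417
grasp_force: 60.8
```

```bash
python3 -m pendant '[[0,0,0,0,0,0,0.5],[0,0,0,0,0,0,0.6],[0,0,0,0,0,0,0.65],[0,0,0,0,0,0,0.65],[0,0,-2,0,0,0,0.65],[0,0,-6,0,0,0,0.65],[0,0,-11,0,0,0,0.65],[0,0,-16,0,0,0,0.65]]' && python3 -m pendant '[[-4,-1.2,0,0,0,0,0.65],[-8.5,-2.6,0,0,0,0,0.65],[-13,-3.9,0,0,0,0,0.65],[-17,-5.1,0,0,0,0,0.65],[-21,-6.3,0,0,0,0,0.65],[-25,-7.6,0,0,0,0,0.65],[-27.4,-8.3,0,0,0,0,0.65],[-27.4,-8.3,0,0,0,0,0.65]]' && python3 -m pendant '[[0,0,0,0,0,0,0.65],[0,0,0,0,0,0,0.65]]' && python3 -c "
from h import *
rel(.4976,-.3096,.053)"
```

```text
time: 38.45
position: [0.6171, -0.0492, 0.2217]
tcp_rot: [[0.139, 0.99, -0.002], [0.99, -0.139, 0.0], [0.0, -0.002, -1.0]]
ft_force: [1.3, -0.1, -0.2]
grip_width: 0.0556
grasp_force: 0.0
time: 39.25
position: [0.4958, -0.3124, 0.2206]
tcp_rot: [[0.143, 0.99, -0.001], [0.99, -0.143, -0.001], [-0.001, -0.0, -1.0]]
ft_force: [-0.1, 0.2, -1.2]
grip_width: 0.0556
grasp_force: 0.0
time: 39.45
position: [0.4976, -0.3081, 0.2207]
tcp_rot: [[0.138, 0.99, -0.0], [0.99, -0.138, 0.001], [0.001, -0.0, -1.0]]
ft_force: [-0.8, 0.6, -0.3]
grip_width: 0.0549
grasp_force: 0.0
t 39.45 pos [ 0.4976 -0.3081  0.2207] shift cm [-0.1602  0.0182 16.7701] yaw x-axis 82.04130500168111
```

```bash
python3 -m pendant '[[-0.1,0,1,0,0,0,0.65],[-0.1,0,4,0,0,0,0.65],[-0.1,0,8,0,0,0,0.65],[-0.1,0,12,0,0,0,0.65],[-0.1,0,15,0,0,0,0.65],[-0.1,0,16.7,0,0,0,0.65],[-0.1,0,16.7,0,0,0,0.65],[-0.1,0,16.7,0,0,0,0.65]]' && python3 -m pendant '[[0,0,0,0,0,0,0.65],[0,0,0,0,0,0,0.2],[0,0,0,0,0,0,0.2],[0,0,0,0,0,0,0.2],[0,0,0,0,0,0,0.2],[0,0,0,0,0,0,0.2],[0,0,0,0,0,0,0.2]]'
```

```text
time: 40.25
position: [0.4975, -0.3092, 0.0536]
tcp_rot: [[0.138, 0.99, -0.001], [0.99, -0.138, 0.001], [0.0, -0.001, -1.0]]
ft_force: [0.6, 0.1, 0.1]
grip_width: 0.0556
grasp_force: 0.0
time: 40.95
position: [0.4977, -0.3106, 0.0555]
tcp_rot: [[0.139, 0.99, 0.002], [0.99, -0.139, -0.001], [-0.001, 0.002, -1.0]]
ft_force: [-1.4, 0.8, 7.5]
grip_width: 0.0386
grasp_force: 60.2
```

```bash
python3 -m pendant '[[0,0,-1,0,0,0,0.2],[0,0,-4,0,0,0,0.2],[0,0,-8,0,0,0,0.2],[0,0,-12,0,0,0,0.2],[0,0,-15,0,0,0,0.2],[0,0,-16.7,0,0,0,0.2],[0,0,-16.7,0,0,0,0.2]]' && python3 -m pendant '[[2,0.4,0,0,0,0,0.2],[6,1.3,0,0,0,0,0.2],[10.5,2.3,0,0,0,0,0.2],[15,3.3,0,0,0,0,0.2],[19.5,4.3,0,0,0,0,0.2],[24,5.3,0,0,0,0,0.2],[28.5,6.3,0,0,0,0,0.2],[33,7.3,0,0,0,0,0.2]]' && python3 -m pendant '[[3,0.7,0,0,0,0,0.2],[5,1.1,0,0,0,0,0.2],[6,1.3,0,0,0,0,0.2],[6,1.3,0,0,0,0,0.2],[6,1.3,0,0,0,0,0.2],[6,1.3,0,0,0,0,0.2]]' && python3 -c "
from h import *
rel(.6377,.0633,.0535)"
```

```text
time: 41.65
position: [0.4988, -0.3112, 0.2247]
tcp_rot: [[0.139, 0.99, 0.006], [0.99, -0.139, -0.004], [-0.003, 0.006, -1.0]]
ft_force: [0.3, -0.9, -2.8]
grip_width: 0.039
grasp_force: 60.9
time: 42.45
position: [0.6146, 0.0084, 0.2191]
tcp_rot: [[0.139, 0.99, -0.003], [0.99, -0.139, 0.0], [-0.0, -0.003, -1.0]]
ft_force: [0.7, -0.8, -1.7]
grip_width: 0.0387
grasp_force: 60.8
time: 43.05
position: [0.636, 0.0627, 0.2206]
tcp_rot: [[0.14, 0.99, -0.001], [0.99, -0.141, -0.001], [-0.001, -0.001, -1.0]]
ft_force: [0.6, -0.1, -1.8]
grip_width: 0.0387
grasp_force: 60.8
t 43.05 pos [0.636  0.0627 0.2206] shift cm [ 0.0908  0.175  16.7111] yaw x-axis 81.92324349124581
```

```bash
python3 -m pendant '[[0.1,0.1,1,0,0,0,0.2],[0.1,0.1,4,0,0,0,0.2],[0.1,0.1,8,0,0,0,0.2],[0.1,0.1,12,0,0,0,0.2],[0.1,0.1,15,0,0,0,0.2],[0.1,0.1,16,0,0,0,0.2],[0.1,0.1,16,0,0,0,0.2],[0.1,0.1,16,0,0,0,0.2]]' && python3 -m pendant '[[0,0,0,0,0,0,0.2],[0,0,0,0,0,0,0.2],[0,0,0,0,0,0,0.2]]'
```

```text
time: 43.85
position: [0.639, 0.0647, 0.0621]
tcp_rot: [[0.14, 0.99, 0.002], [0.99, -0.14, 0.0], [0.0, 0.002, -1.0]]
ft_force: [1.3, -0.5, -1.2]
grip_width: 0.0386
grasp_force: 60.8
time: 44.15
position: [0.6386, 0.0651, 0.0624]
tcp_rot: [[0.139, 0.99, 0.003], [0.99, -0.139, 0.0], [0.0, 0.002, -1.0]]
ft_force: [-0.4, 0.1, -1.4]
grip_width: 0.0387
grasp_force: 60.8
```

```bash
python3 -m pendant '[[-0.15,0,0.4,0,0,0,0.2],[-0.15,0,0.7,0,0,0,0.2],[-0.15,0,0.7,0,0,0,0.2],[-0.15,0,0.7,0,0,0,0.2]]' && python3 -m pendant '[[0,0,0.2,0,0,0,0.2],[0,0,0.2,0,0,0,0.2],[0,0,0.2,0,0,0,0.2]]'
```

```text
time: 44.55
position: [0.6374, 0.0635, 0.0537]
tcp_rot: [[0.139, 0.99, -0.0], [0.99, -0.139, -0.0], [-0.0, -0.0, -1.0]]
ft_force: [-0.4, -1.1, -1.9]
grip_width: 0.0389
grasp_force: 60.8
time: 44.85
position: [0.6375, 0.0636, 0.0535]
tcp_rot: [[0.139, 0.99, 0.001], [0.99, -0.139, 0.0], [0.0, 0.001, -1.0]]
ft_force: [-3.7, -0.6, 8.0]
grip_width: 0.0393
grasp_force: 62.0
```

```bash
python3 -m pendant '[[0,0,0,0,0,0,0.5],[0,0,0,0,0,0,0.6],[0,0,0,0,0,0,0.65],[0,0,0,0,0,0,0.65],[0,0,-2,0,0,0,0.65],[0,0,-6,0,0,0,0.65],[0,0,-11,0,0,0,0.65],[0,0,-16.7,0,0,0,0.65]]' && python3 -m pendant '[[-4,-1.8,0,0,0,0,0.75],[-8.5,-3.7,0,0,0,0,0.75],[-13,-5.7,0,0,0,0,0.75],[-17.5,-7.7,0,0,0,0,0.75],[-22,-9.6,0,0,0,0,0.75],[-26.5,-11.6,0,0,0,0,0.75],[-31,-13.6,0,0,0,0,0.75],[-35,-15.3,0,0,0,0,0.75]]' && python3 -m pendant '[[-3,-1.3,0,0,0,0,0.75],[-4,-1.8,0,0,0,0,0.75],[-4,-1.8,0,0,0,0,0.75],[-4,-1.8,0,0,0,0,0.75],[-4,-1.8,0,0,0,0,0.75]]' && python3 -c "
from h import *
rel(.414,-.299,.055)"
```

```text
time: 45.65
position: [0.6369, 0.0635, 0.2127]
tcp_rot: [[0.139, 0.99, -0.002], [0.99, -0.139, -0.0], [-0.0, -0.002, -1.0]]
ft_force: [1.3, -0.7, -0.6]
grip_width: 0.0556
grasp_force: 0.0
time: 46.45
position: [0.4358, -0.2635, 0.212]
tcp_rot: [[0.14, 0.99, 0.0], [0.99, -0.14, -0.0], [-0.0, 0.0, -1.0]]
ft_force: [0.5, -0.5, -0.7]
grip_width: 0.0643
grasp_force: 0.0
time: 46.95
position: [0.4146, -0.2976, 0.2118]
tcp_rot: [[0.138, 0.99, 0.0], [0.99, -0.138, 0.001], [0.001, 0.0, -1.0]]
ft_force: [0.1, 0.7, -0.2]
grip_width: 0.0641
grasp_force: 0.0
t 46.95 pos [ 0.4146 -0.2976  0.2118] shift cm [-0.1596 -0.0445 15.6795] yaw x-axis 82.0909194983169
```

```bash
python3 -m pendant '[[-0.1,0,1,0,0,0,0.75],[-0.1,0,4,0,0,0,0.75],[-0.1,0,8,0,0,0,0.75],[-0.1,0,12,0,0,0,0.75],[-0.1,0,14.6,0,0,0,0.75],[-0.1,0,15.6,0,0,0,0.75],[-0.1,0,15.6,0,0,0,0.75],[-0.1,0,15.6,0,0,0,0.75]]' && python3 -m pendant '[[0,0,0,0,0,0,0.75],[0,0,0,0,0,0,0.3],[0,0,0,0,0,0,0.3],[0,0,0,0,0,0,0.3],[0,0,0,0,0,0,0.3],[0,0,0,0,0,0,0.3],[0,0,0,0,0,0,0.3]]'
```

```text
time: 47.75
position: [0.4147, -0.3001, 0.0565]
tcp_rot: [[0.138, 0.99, 0.001], [0.99, -0.138, -0.001], [-0.001, 0.001, -1.0]]
ft_force: [0.0, -0.3, -0.1]
grip_width: 0.064
grasp_force: 0.0
time: 48.45
position: [0.4145, -0.3006, 0.0576]
tcp_rot: [[0.139, 0.99, 0.002], [0.99, -0.139, -0.002], [-0.002, 0.003, -1.0]]
ft_force: [-1.3, 0.6, 6.4]
grip_width: 0.0465
grasp_force: 60.8
```

```bash
python3 -m pendant '[[0,0,-1,0,0,0,0.3],[0,0,-4,0,0,0,0.3],[0,0,-8,0,0,0,0.3],[0,0,-12,0,0,0,0.3],[0,0,-15,0,0,0,0.3],[0,0,-16.5,0,0,0,0.3],[0,0,-16.5,0,0,0,0.3]]' && python3 -m pendant '[[2,0.7,0,0,0,0,0.3],[6,2,0,0,0,0,0.3],[10,3.3,0,0,0,0,0.3],[14,4.6,0,0,0,0,0.3],[18,6,0,0,0,0,0.3],[22,7.3,0,0,0,0,0.3],[26,8.6,0,0,0,0,0.3],[29.5,9.8,0,0,0,0,0.3]]' && python3 -m pendant '[[2,0.7,0,0,0,0,0.3],[3.6,1.2,0,0,0,0,0.3],[3.6,1.2,0,0,0,0,0.3],[3.6,1.2,0,0,0,0,0.3],[3.6,1.2,0,0,0,0,0.3]]' && python3 -c "
from h import *
rel(.569,.0122,.0556)"
```

```text
time: 49.15
position: [0.4151, -0.301, 0.2244]
tcp_rot: [[0.139, 0.99, 0.005], [0.99, -0.139, -0.004], [-0.004, 0.006, -1.0]]
ft_force: [0.8, -0.6, -2.5]
grip_width: 0.0466
grasp_force: 62.4
time: 49.95
position: [0.5513, -0.0192, 0.2196]
tcp_rot: [[0.138, 0.99, -0.003], [0.99, -0.138, 0.001], [0.0, -0.003, -1.0]]
ft_force: [-0.0, -1.2, -1.8]
grip_width: 0.0464
grasp_force: 62.3
time: 50.45
position: [0.5679, 0.0116, 0.2205]
tcp_rot: [[0.14, 0.99, -0.001], [0.99, -0.14, -0.001], [-0.001, -0.001, -1.0]]
ft_force: [-0.3, -0.7, -1.5]
grip_width: 0.0466
grasp_force: 62.3
t 50.45 pos [0.5679 0.0116 0.2205] shift cm [ 0.0889  0.1174 16.4935] yaw x-axis 81.94868066874838
```

```bash
python3 -m pendant '[[0,0,1,0,0,0,0.3],[0,0,4,0,0,0,0.3],[0,0,8,0,0,0,0.3],[0,0,12,0,0,0,0.3],[0,0,15,0,0,0,0.3],[0,0,15.8,0,0,0,0.3],[0,0,15.8,0,0,0,0.3],[0,0,15.8,0,0,0,0.3]]' && python3 -m pendant '[[0,0,0,0,0,0,0.3],[0,0,0,0,0,0,0.3],[0,0,0,0,0,0,0.3]]'
```

```text
time: 51.25
position: [0.57, 0.0122, 0.064]
tcp_rot: [[0.14, 0.99, 0.002], [0.99, -0.14, -0.0], [0.0, 0.002, -1.0]]
ft_force: [0.2, -0.1, -1.4]
grip_width: 0.0466
grasp_force: 62.3
time: 51.55
position: [0.5696, 0.0126, 0.0641]
tcp_rot: [[0.139, 0.99, 0.002], [0.99, -0.139, -0.0], [0.0, 0.002, -1.0]]
ft_force: [-0.8, -1.0, -2.1]
grip_width: 0.0468
grasp_force: 62.3
```

```bash
python3 -m pendant '[[0,0,0.4,0,0,0,0.3],[0,0,0.65,0,0,0,0.3],[0,0,0.65,0,0,0,0.3],[0,0,0.65,0,0,0,0.3]]' && python3 -m pendant '[[0,0,0.2,0,0,0,0.3],[0,0,0.2,0,0,0,0.3],[0,0,0.2,0,0,0,0.3]]'
```

```text
time: 51.95
position: [0.5685, 0.0126, 0.0561]
tcp_rot: [[0.139, 0.99, -0.001], [0.99, -0.139, 0.0], [-0.0, -0.001, -1.0]]
ft_force: [0.5, 0.5, -1.6]
grip_width: 0.0464
grasp_force: 62.3
time: 52.25
position: [0.5689, 0.0127, 0.0557]
tcp_rot: [[0.139, 0.99, 0.001], [0.99, -0.139, 0.0], [0.0, 0.001, -1.0]]
ft_force: [-1.8, 0.4, 7.6]
grip_width: 0.0468
grasp_force: 63.2
```

Release, rise, move clear and check.

```bash
python3 -m pendant '[[0,0,0,0,0,0,0.5],[0,0,0,0,0,0,0.65],[0,0,0,0,0,0,0.75],[0,0,0,0,0,0,0.75],[0,0,-2,0,0,0,0.75],[0,0,-6,0,0,0,0.75],[0,0,-11,0,0,0,0.75],[0,0,-16.5,0,0,0,0.75]]' && python3 -m pendant '[[-4,-1.2,0,0,0,0,0.75],[-8.5,-2.5,0,0,0,0,0.75],[-13,-4,0,0,0,0,0.75],[-17,-5.3,0,0,0,0,0.75],[-21,-6.5,0,0,0,0,0.75],[-25,-7.8,0,0,0,0,0.75],[-29,-9,0,0,0,0,0.75],[-32,-10,0,0,0,0,0.75]]' && python3 -m pendant '[[0,0,0,0,0,0,0.75],[0,0,0,0,0,0,0.75],[0,0,0,0,0,0,0.75]]' && python3 - <<'E'
from h import *
a=cv2.imread('pics/top0.png'); b=eyes.snapshot('top')[:,:,::-1]; sc=eyes.snapshot('scene')[:,:,::-1]
f=lambda x:cv2.resize(x[150:235,235:340],(400,324),interpolation=cv2.INTER_CUBIC)
cv2.imwrite('pics/end.png',np.vstack([np.hstack([f(a),f(b)]),cv2.copyMakeBorder(cv2.resize(sc[130:320,90:490],(578,275)),0,0,0,222,0)]))
p=eyes.camera_params('top')
for n,lo,hi,z in(('jar lid',(18,150,90),(28,255,255),.118),):
    for i in(a,b):
        m=cv2.inRange(cv2.cvtColor(np.ascontiguousarray(i),cv2.COLOR_BGR2HSV),lo,hi)[190:215,270:300]; y,x=np.nonzero(m); print(n,len(x),px2w(p,[[x.mean()+270,y.mean()+190]],z))
E
```

```text
time: 53.05
position: [0.5682, 0.0126, 0.2154]
tcp_rot: [[0.139, 0.99, -0.002], [0.99, -0.139, 0.0], [-0.0, -0.002, -1.0]]
ft_force: [0.5, -0.2, -0.2]
grip_width: 0.064
grasp_force: 0.0
time: 53.85
position: [0.4241, -0.2925, 0.2143]
tcp_rot: [[0.14, 0.99, -0.0], [0.99, -0.14, -0.001], [-0.001, 0.0, -1.0]]
ft_force: [0.2, 0.4, 0.0]
grip_width: 0.0643
grasp_force: 0.0
time: 54.15
position: [0.4254, -0.2895, 0.2142]
tcp_rot: [[0.139, 0.99, -0.0], [0.99, -0.139, 0.001], [0.001, -0.0, -1.0]]
ft_force: [0.8, -0.3, 0.1]
grip_width: 0.0645
grasp_force: 0.0
jar lid 318 [[0.5692 0.0162 0.118 ]]
jar lid 313 [[0.5689 0.0172 0.118 ]]
```

View pics/end.png

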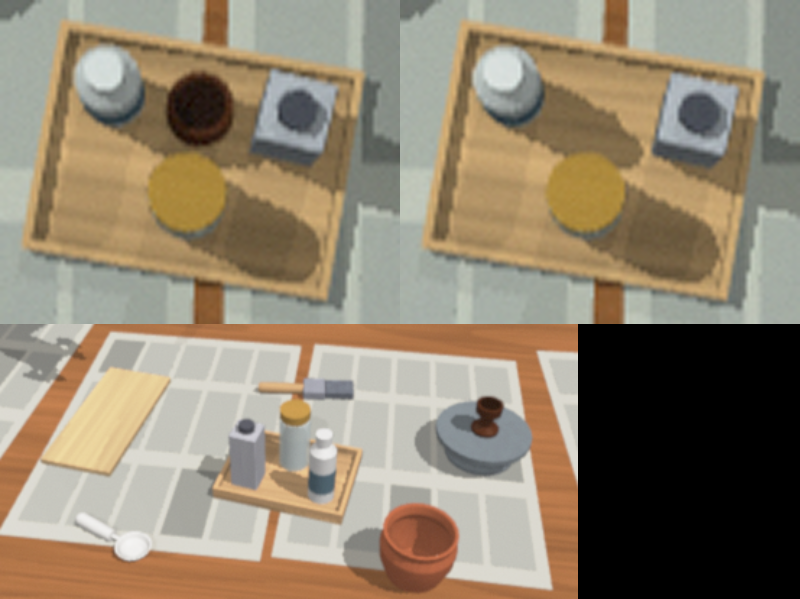

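The before and after views match: jar (586,192), bottle (507,85) and tin (697,112) are back on their spots to within about 2 mm. The lamp is upright on the wheel, and the pot, brush and spoon have not moved.

```bash
python3 -c "
from workcell import hand_in
print(hand_in())"
```

```text
the job is handed in; nothing more can be done
None
```

The job is handed in at about 54 s of the 138 s allowed: the lamp stands upright in the middle of the banding wheel, the jar, bottle and tin are back upright on their starting spots to within about 2 mm, and nothing else moved or fell (the first try at gripping the lamp closed just above its rim and was redone lower).

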